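# Check the braze under the hand lens

## Task

Slide the copper flange plate along the bench, flat and without lifting it, until it lies centred and square on the steel rectangle let into the bench (long side along long side), and let go of it. Then pick up the hand lens by its handle and hold its glass level, centred above the plate's collar and at the height of the gauge's brass pointer. Finish while still holding it there in the gripper, with the lens touching nothing else; leave the plate, the pointer and the other things on the bench undisturbed.

Things in the scene. Friction and masses are not known exactly. Their poses are not given: they have to be found in the camera images.
- plate: Loose copper plate, 0.3 to 0.55 kg, lying flat: 80 (x) by 110 (y) mm, 5 mm thick, with an upright round collar in its middle (open tube, 36 mm outside, 28 mm inside diameter, 30 mm tall; can be gripped from above). Origin: centre of the underside; z up. A half turn makes no difference. It starts left or right of the steel rectangle.
- collar_top (a point): Centre of the mouth of the plate's collar, 35 mm above the plate's underside.
- gauge: Fixed: plain steel rectangle 100 (x) by 130 (y) mm, let flush into the wooden bench (no edge to catch on), and a focus gauge: steel post, 10 mm thick, 160 mm tall, on a round foot (40 mm across, 10 mm high), 115 mm from the rectangle's centre along its +x (away from the robot). Origin: rectangle's centre at bench height; z up.
- pointer_tip (a point): Tip of the brass pointer, which sticks out 36 mm from the gauge's post towards the rectangle (tip 79 mm from its centre). Its height, 90 to 140 mm above the bench from run to run, is where the middle of the glass is to be held. Clamped on the post by friction (8 N): do not bump it.
- loupe: Loose hand lens, 0.11 kg, lying flat: wooden handle 90 mm long, 16 mm wide, 22 mm tall; beyond it along +x a round steel rim (72 mm across, 10 mm tall) with the glass. Spans x = -50 to +112 mm. Origin: underside of the handle, 45 mm from its end; z up. Grip at x = -10 to +25 mm, firmly (about 60 N). Starts on the other side from the plate, glass away from the robot.
- lens (a point): Middle of the lens's glass, 76 mm from the loupe's origin along its +x and 5 mm above its underside.
- hammer: Bystander: hammer lying on the right of the bench, handle towards the robot. Origin: underside. Leave alone.
- bowl: Bystander: small copper bowl, 100 mm across, 45 mm tall, on the far left. Origin: centre of the underside. Leave alone.
- jar: Bystander: amber glass jar, 56 mm across, 75 mm tall, on the left. Origin: centre of the underside. Leave alone.
There are look-alikes about, which are no part of the job. Leave any black or blue look-alike of the loupe alone.

How it is judged:
By the outcome, as a careful person would: the job done as asked, in the order asked, and still so for the second after the job is handed in, while the arm keeps its last pose, push and grip.
It also fails if it takes over 64 s, if anything falls off the work surface, if the arm or the gripper's body presses on something with over 40 N, if the wrist force passes 120 N, or if a joint passes its speed limit or range.

## Robot

A 7-joint arm with a two-finger parallel gripper is mounted at the origin on the work surface. World frame = base frame: x ahead of the robot, y to its left, z up, the work surface at z = 0. Lengths are in m, angles in rad, forces in N, time in s.
With the tool pointing down it reaches from about 0.425 to 0.925 m from the base axis. Payload 6.8 kg.
Tool frame: the origin (TCP) lies on the mounting face of the last link; the fingertips stand 173 mm ahead of it and the grasp point (between the pads) lies arm.tcp_to_grasp ahead of it (arm.tcp_to_grasp is the distance from the TCP to the grasp point, in m); z points along the fingers, y is the line along which they close (so a half turn about z gives the same grasp; the last joint's range is limited). The gripper opens to 85 mm and grips with 20 to 120 N. Pads are 22 mm wide; open, the fingers measure 114 mm over their backs; the gripper's body (76 mm by 85 mm) begins 54 mm behind the grasp point. The pads swing forward as they close: fully open they stand 13 mm farther back than shut.
Start: joints at [1.063, 0.477, 0.022, 1.555, -0.011, 1.109, -0.083], TCP at [0.263, -0.622, 0.405] pointing down, gripper open.
Joint ranges: [-2.96, 2.96], [-0.34, 2.1], [-1.41, 1.46], [0.24, 2.44], [-1.37, 4.51], [0.17, 1.92], [-2.96, 2.96]. Speed limits (rad/s): [2.39, 2.39, 3.14, 3.14, 3.14, 3.14, 3.14].

## Interface

Orientations are given as a rotation vector (axis times angle).
In Python, from rig import arm gives the robot as it stands.
- The arm moves only by the shell command python3 -m creep 'ROWS'. ROWS is JSON, a list of rows, each a list of 7 numbers: the opening, from -1 (shut) to 1 (fully open), then the shift along the tool's x, y, z in m, then the turn, a rotation vector about the tool's x, y, z in degrees. A call has 1 to 12 rows; each row is the pose to reach, as a shift and turn from the pose commanded when the call began, along the tool's axes at that moment; what a row does not reach only later rows make up. A row lasts 1/8 s, in which the tool goes at most 62.5 mm and 10.7 degrees, less where a joint would pass 70% of its speed; a pose out of reach is approached as far as the arm can. A call with a gripper value outside its range is refused whole. The fingers move at their own pace and stop on an object; the grip force is fixed at half the most. Time passes only in rows, so rows that repeat a pose let the fingers close. It gives the time, the measured TCP pose, the force, the opening and the grip force at its end, in the units of the state.
- arm.get_state(): the state, without advancing time (a new reading comes with each control period).
- arm.grab_frame(name): name is "scene" or "side" or "wrist"; returns a dict with "frame" (420x560x3 uint8, red, green, blue), "range_z" (420x560 float32, m along the optical axis (not along the pixel's ray), 0 where there is no reading), "K" (3x3 intrinsics, pixels), "k1" (the pictures are not rectified: a ray, as slopes to the right and down, at radius r is drawn at 1 + k1 r^2 times it, then the intrinsics apply), "extrinsics" (4x4, takes a point from camera to world coordinates). Camera axes: x right, y up, looking along -z (the intrinsics and any distortion apply to the point x, -y, -z); pixel columns grow to the right and rows downward; lengths in m; the calibration is good to about 2 mm. A picture is of the moment at which its call begins.
- arm.close_job(): hands the job in; it is judged then, once.
Trained networks look in a picture, given as the dict that the camera call returned (one of the last four; its "shot" number tells which), for a name from the list of things; names that differ only in an ending like _2 or _b are one class to them, and where a whole thing is asked for, a point or a joint stands for the part that bears it (a point fixed in the world has none). Each returns a list of dicts, best first, with "confidence" (0 to 1); they miss things now and then, are a little off and sometimes report something else, mostly with a low value. They report only what shows in the picture. A call takes as long as a camera call. They do not tell look-alikes from the thing itself.
- arm.spot_in(picture, target): "centre" ([x, y, z] in m, in world coordinates, good to about 4 mm: the middle of the surface that is visible of it).
- arm.mark_of(picture, target): "centre" ([x, y, z] in m, in world coordinates, good to about 4 mm: a listed point, or the origin of a listed thing).
The state is a dict: "clock": time; "q": joint angles; "joint_velocities": joint speeds; "effort": joint torques, N m; "tcp_pos": TCP position; "tool_rot": TCP orientation; "wrist_force": force on the tool from outside, world axes, zero at the start; "ft_torque": the same for the moment, N m; "opening": finger opening in m; "grip_force": force on a finger pad.
Only numpy, scipy, OpenCV 4.12 (cv2) and the standard library are available. Lean on these libraries where they do the work, as an engineer would, in place of code of your own. Each camera call takes 0.05 s, during which the arm holds its last target. There are 200 camera calls.

## Working session

There is one attempt and no reset: what is moved stays moved. The work goes in short steps, Python scripts to look and compute and a shell command to move; the robot and the scene stay as the last step left them, time stands still between calls to the robot, and variables do not carry over. Pictures are saved under pics/ and viewed, at most 10 in all, crops included, and the job is handed in when it is done.

```bash
ls; mkdir -p pics
cat > h.py <<'E'
import numpy as np, cv2
from rig import arm
from scipy.spatial.transform import Rotation as R
def world(p,u,v,z=None):
    """pixel -> world by depth map, or by intersecting plane z"""
    K=p["K"];s=cv2.undistortPoints(np.array([[[u,v]]],float),K,np.array([p["k1"],0,0,0.]))[0,0]
    d=np.array([s[0],-s[1],-1.]);E=p["extrinsics"]
    if z is None: t=p["range_z"][int(round(v)),int(round(u))]
    else: t=(z-E[2,3])/(E[:3,:3]@d)[2]
    return E[:3,:3]@(d*t)+E[:3,3]
def pix(p,w):
    E=p["extrinsics"];c=E[:3,:3].T@(np.array(w)-E[:3,3]);x,y=c[0]/-c[2],-c[1]/-c[2]
    f=1+p["k1"]*(x*x+y*y);K=p["K"];return np.array([K[0,0]*x*f+K[0,2],K[1,1]*y*f+K[1,2]])
def cloud(p):
    h,w=p["range_z"].shape;g=np.stack(np.meshgrid(np.arange(w),np.arange(h)),-1).reshape(-1,1,2).astype(float)
    s=cv2.undistortPoints(g,p["K"],np.array([p["k1"],0,0,0.]))[:,0]
    d=np.c_[s[:,0],-s[:,1],-np.ones(len(s))]*p["range_z"].reshape(-1,1)
    return (d@p["extrinsics"][:3,:3].T+p["extrinsics"][:3,3]).reshape(h,w,3)
def save(n,im): cv2.imwrite(f"pics/{n}.png",im[...,::-1])
E
python3 - <<'E'
from h import *
np.set_printoptions(precision=4,suppress=True)
print(arm.tcp_to_grasp); s=arm.get_state(); print(s["clock"],s["tcp_pos"],s["tool_rot"],s["opening"])
ims=[]
for n in ["scene","side"]:
    p=arm.grab_frame(n); ims.append(p["frame"]); print(n,p["extrinsics"][:3,3],p["k1"])
    for t in ["plate","collar_top","gauge","pointer_tip","loupe","lens","hammer","bowl","jar"]:
        for r in arm.mark_of(p,t): print(t,np.array(r["centre"]),round(r["confidence"],2),pix(p,r["centre"]).round())
    save(n,p["frame"])
E
```

```text
pics
0.1547
0.0 [ 0.2626 -0.6215  0.4037] [-3.0773 -0.6236  0.0008] 0.08555351185791672
scene [1.1716 0.7289 1.259 ] -0.0497570096339104
plate [ 0.4392 -0.2839  0.0025] 0.63 [231. 188.]
collar_top [ 0.4415 -0.2814  0.0352] 0.88 [230. 182.]
pointer_tip [0.6193 0.0188 0.1255] 0.65 [250. 243.]
loupe [ 0.2516  0.3792 -0.0024] 0.88 [423. 264.]
loupe [0.3203 0.1443 0.0009] 0.64 [348. 235.]
loupe [0.4232 0.2693 0.0018] 0.58 [359. 277.]
lens [0.3507 0.0758 0.0059] 0.79 [326. 228.]
lens [0.4955 0.2417 0.0084] 0.78 [336. 285.]
hammer [ 0.5027 -0.4638 -0.0009] 0.85 [184. 173.]
hammer [0.5406 0.0029 0.0006] 0.69 [268. 251.]
bowl [0.6745 0.1769 0.0016] 0.78 [277. 312.]
jar [0.5169 0.4486 0.0006] 0.89 [388. 335.]
side [0.0793 0.8    0.7921] -0.01315165624363389
plate [ 0.4394 -0.2836  0.0005] 0.92 [323. 176.]
collar_top [ 0.4445 -0.2814  0.0331] 0.69 [321. 167.]
gauge [0.5413 0.0023 0.0022] 0.85 [251. 222.]
pointer_tip [0.6166 0.021  0.1273] 0.5 [219. 182.]
loupe [0.2509 0.3777 0.0026] 0.87 [295. 379.]
loupe [0.3175 0.1418 0.001 ] 0.83 [309. 283.]
loupe [0.4221 0.2674 0.001 ] 0.64 [244. 308.]
lens [0.4914 0.2443 0.0019] 0.83 [222. 291.]
lens [0.329  0.3745 0.0057] 0.74 [260. 362.]
lens [0.3475 0.0816 0.0072] 0.73 [306. 261.]
lens [0.4202 0.264  0.0014] 0.62 [245. 307.]
hammer [ 0.4994 -0.4623 -0.    ] 0.76 [324. 144.]
bowl [0.672  0.1788 0.0026] 0.88 [173. 250.]
bowl [0.4905 0.2426 0.0061] 0.19 [222. 289.]
jar [0.52   0.4461 0.0037] 0.83 [158. 357.]
jar [ 0.5005 -0.4638  0.0004] 0.35 [324. 144.]
```

View pics/scene.png

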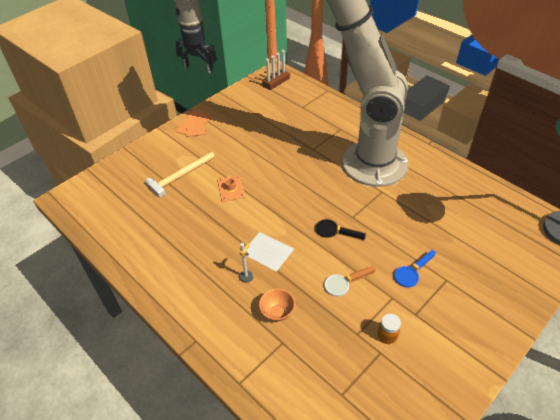

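View pics/side.png

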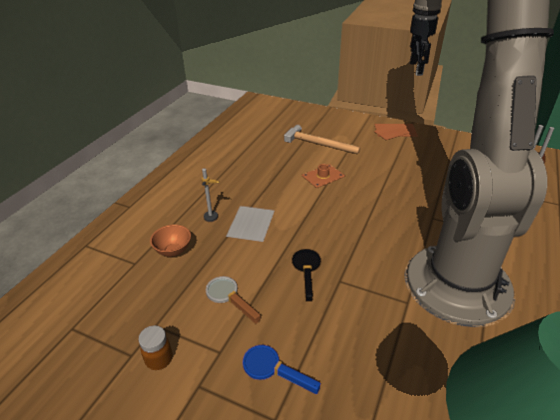

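The scene shows the plate with its collar at (231,186) and a collarless flat copper look-alike at (193,126). There are three hand lenses: brown handle and clear glass at (337,285)/(362,273), black at (328,229), and blue at (407,277). I choose the plate with the collar and the brown-handled lens. The gauge post is at (245,270) and the steel rectangle at (269,251).

```bash
cat >> h.py <<'E'
def rect(p,mask,z):
    """min-area rect of a mask's world footprint at plane height z: centre, sizes, yaw (deg) of long side"""
    n,l,st,_=cv2.connectedComponentsWithStats(mask.astype(np.uint8)); k=1+np.argmax(st[1:,4])
    c,_=cv2.findContours((l==k).astype(np.uint8),cv2.RETR_EXTERNAL,cv2.CHAIN_APPROX_NONE)
    w=np.array([world(p,*q,z)[:2] for q in max(c,key=len)[:,0].astype(float)])*1000
    (c,(a,b),t)=cv2.minAreaRect(w.astype(np.float32))
    if a<b: a,b,t=b,a,t+90
    return np.r_[c,a,b,t],st[k,4]
def hsvmask(p,lo,hi,c,r):
    m=cv2.inRange(cv2.cvtColor(p["frame"],cv2.COLOR_RGB2HSV),np.array(lo),np.array(hi))>0
    u,v=pix(p,c); Y,X=np.mgrid[:420,:560]; return m&(np.hypot(X-u,Y-v)<r)
E
python3 - <<'E'
from h import *
np.set_printoptions(precision=3,suppress=True)
ims=[]
for n in ["scene","side"]:
    p=arm.grab_frame(n); C=cloud(p)
    hsv=cv2.cvtColor(p["frame"],cv2.COLOR_RGB2HSV)
    for nm,w in [("rect",[.541,.003,0]),("plate",[.45,-.253,.005]),("wood",[.5,-.1,0]),("handle",[.41,.273,.02])]:
        u,v=pix(p,w).round().astype(int); print(n,nm,hsv[v,u],C[v,u])
    m=hsvmask(p,[0,0,110],[179,60,255],[.541,.003,0],45); print(rect(p,m,0))
    m=hsvmask(p,[0,150,60],[11,255,255],[.44,-.283,0],24); print(rect(p,m,.005))
    for c,r in ([.44,-.28,.02],30),([.45,.26,.01],45):
        u,v=pix(p,c).astype(int); ims.append(cv2.resize(p["frame"][v-r:v+r,u-r:u+r],(300,300)))
save("crops",np.vstack([np.hstack(ims[:2]),np.hstack(ims[2:])]))
E
```

```text
scene rect [ 24  22 234] [ 0.539  0.002 -0.003]
scene plate [ 13 163 246] [ 0.454 -0.25   0.009]
scene wood [ 18 154 239] [ 0.5   -0.102 -0.   ]
scene handle [ 13 173 221] [0.411 0.273 0.023]
(array([540.612,   1.14 , 129.37 ,  98.813, 101.853]), np.int32(1021))
(array([ 428.456, -301.49 ,   45.213,   31.451,   48.061]), np.int32(65))
side rect [ 16  23 147] [ 0.541  0.003 -0.001]
side plate [ 10 164 162] [ 0.451 -0.256  0.002]
side wood [ 15 152 154] [ 0.501 -0.1   -0.001]
side handle [ 12 167 134] [0.41  0.272 0.021]
(array([542.131,   2.678, 130.515, 100.128, 102.101]), np.int32(1152))
(array([ 442.557, -283.465,  109.681,   92.714,   57.757]), np.int32(483))
```

View pics/crops.png

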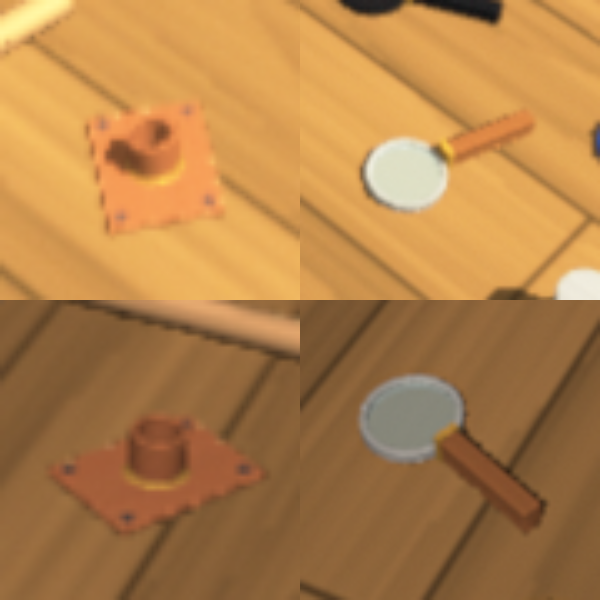

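The crops confirm both choices: a copper plate with an upright collar, and a lens with a wooden handle and a steel rim. The rectangle comes out at 130 x 100 mm, centred at (541, 2) mm, with its long side at yaw 102°. The pointer fits that. Next I work out the approach over the plate.

```bash
cat >> h.py <<'E'
def go(xyz,yaw,Rw=None):
    """shift (mm) and turn (deg) in tool axes from the present pose to TCP xyz, tool down with tool x at yaw deg"""
    s=arm.get_state(); A=R.from_rotvec(s["tool_rot"])
    B=Rw or R.from_euler("z",yaw,degrees=True)*R.from_euler("x",180,degrees=True)
    print("shift mm",(A.inv().apply(np.array(xyz)-s["tcp_pos"])*1000).round(1),"turn",(A.inv()*B).as_rotvec(degrees=True).round(2),"clock",s["clock"])
E
python3 - <<'E'
from h import *
p=arm.grab_frame("wrist"); s=arm.get_state(); A=R.from_rotvec(s["tool_rot"])
print("cam in tool",A.inv().apply(p["extrinsics"][:3,3]-s["tcp_pos"]).round(3), "view dir tool",A.inv().apply(-p["extrinsics"][:3,2]).round(3))
go([.441,-.283,.33],-32)
E
```

```text
cam in tool [0.071 0.    0.031] view dir tool [-0.274 -0.001  0.962]
shift mm [ 296.1 -242.7   74.7] turn [-0.   -0.   54.91] clock 1.15
```

Run:
```python
from h import *
go([.441,-.283,.33],58)
```

```text
shift mm [ 296.1 -242.7   74.7] turn [ -0.    -0.   -35.09] clock 1.15
```

```bash
python3 -m creep '[[1,0.1,-0.08,0.025,0,0,-12],[1,0.2,-0.16,0.05,0,0,-24],[1,0.296,-0.243,0.075,0,0,-35],[1,0.296,-0.243,0.075,0,0,-35],[1,0.296,-0.243,0.075,0,0,-35],[1,0.296,-0.243,0.075,0,0,-35],[1,0.296,-0.243,0.075,0,0,-35],[1,0.296,-0.243,0.075,0,0,-35],[1,0.296,-0.243,0.075,0,0,-35]]'
python3 - <<'E'
from h import *
np.set_printoptions(precision=4,suppress=True)
p=arm.grab_frame("wrist"); C=cloud(p); s=arm.get_state(); print(s["tcp_pos"],s["q"])
print([ (t,np.array(r["centre"])) for t in ["plate","collar_top"] for r in arm.mark_of(p,t)])
m=hsvmask(p,[0,150,40],[13,255,255],[.441,-.283,0],160)&(abs(C[...,2]-.005)<.006); print(rect(p,m,.005))
t=(C[...,2]>.03)&(C[...,2]<.042)&(np.hypot(C[...,0]-.441,C[...,1]+.283)<.03); v,u=np.nonzero(t)
print("collar",cv2.minEnclosingCircle(np.float32(C[t][:,:2]*1000)),C[t].mean(0))
o=p["frame"].copy(); o[m]=o[m]//2+[0,90,0]; save("w1",o)
E
```

```text
clock: 2.28
tcp_pos: [0.4401, -0.2846, 0.33]
tool_rot: [2.75, 1.516, -0.001]
wrist_force: [-0.3, -0.2, -0.9]
opening: 0.0853
grip_force: 0.0
[ 0.44   -0.2848  0.33  ] [ 0.6554  0.3324 -0.2413  1.9745  0.1056  0.8459 -0.2068]
[('plate', array([ 0.438 , -0.2906,  0.0046])), ('collar_top', array([ 0.4407, -0.2823,  0.0317]))]
(array([ 466.5775, -299.9054,   82.7185,   27.0353,   30.9792]), np.int32(782))
collar ((439.9969177246094, -283.3052673339844), 17.654874801635742) [ 0.4404 -0.2828  0.0343]
```

View pics/w1.png

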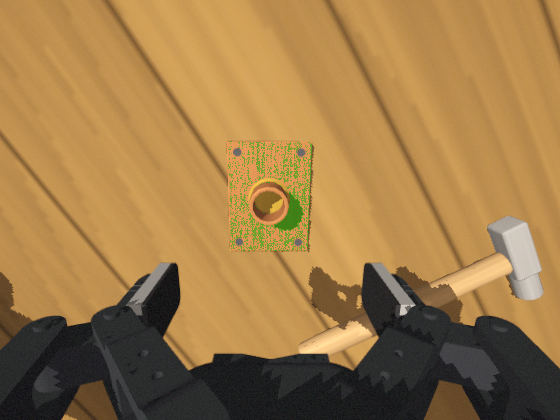

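The wrist view shows the plate upright in the image, corners near (228,141) and (310,250), with the collar at (269,203). The collar measures 35 mm across at z 0.034, as it should. I'll fit the outline again with a closed mask.

```bash
cat >> h.py <<'E'
def plate(p,c,hi=12):
    m=hsvmask(p,[0,110,30],[hi,255,255],c,110).astype(np.uint8)
    m=cv2.morphologyEx(m,cv2.MORPH_CLOSE,np.ones((9,9))); m=cv2.morphologyEx(m,cv2.MORPH_OPEN,np.ones((9,9)))
    return rect(p,m,.005)
def collar(p,c):
    C=cloud(p); t=(C[...,2]>.031)&(C[...,2]<.042)&(np.hypot(C[...,0]-c[0],C[...,1]-c[1])<.03)
    return cv2.minEnclosingCircle(np.float32(C[t][:,:2]*1000)),C[t][:,2].mean()
E
python3 - <<'E'
from h import *
np.set_printoptions(precision=2,suppress=True)
p=arm.grab_frame("wrist")
for h in (11,12,13): print(plate(p,[.44,-.283,0],h))
for a in [(228,141),(313,144),(309,251),(230,250)]: print(world(p,*a,.005)*1000)
go([.44,-.283,.183],58)
E
```

```text
(array([ 450.06, -309.83,   27.95,   16.96,   58.31]), np.int32(378))
(array([ 448.33, -305.18,   33.97,   26.96,   57.85]), np.int32(709))
(array([ 440.47, -283.31,  108.4 ,   79.08,   57.31]), np.int32(8218))
[ 437.72 -216.38    5.  ]
[ 503.12 -261.01    5.  ]
[ 445.58 -351.77    5.  ]
[ 377.67 -307.47    5.  ]
shift mm [  0.9  -0.8 146.9] turn [ 0.02  0.02 -0.24] clock 2.475
```

```bash
python3 -m creep '[[1,0.001,-0.001,0.06,0,0,0.5],[1,0.001,-0.001,0.11,0,0,0.5],[1,0.001,-0.001,0.135,0,0,0.5],[1,0.001,-0.001,0.147,0,0,0.5],[-0.5,0.001,-0.001,0.147,0,0,0.5],[-0.5,0.001,-0.001,0.147,0,0,0.5],[-0.5,0.001,-0.001,0.147,0,0,0.5],[-0.5,0.001,-0.001,0.147,0,0,0.5],[-0.5,0.001,-0.001,0.147,0,0,0.5],[-0.5,0.001,-0.001,0.147,0,0,0.5]]'
python3 - <<'E'
from h import *
s=arm.get_state();print(s["tcp_pos"],s["opening"],s["grip_force"],s["wrist_force"])
go([.5415,.002,.183],57.3+44.7)
E
```

```text
clock: 3.72
tcp_pos: [0.441, -0.2817, 0.1841]
tool_rot: [2.754, 1.508, 0.002]
wrist_force: [-1.1, -0.4, 6.1]
opening: 0.0332
grip_force: 61.2
[ 0.44097208 -0.28165743  0.18408628] 0.03315043276060388 61.170527497306466 [-1.13155461 -0.40653541  6.12690774]
shift mm [293.1 -68.2   0.9] turn [  0.12   0.05 -44.61] clock 3.725
```

```bash
python3 -m creep '[[-0.5,0.015,-0.003,0,0,0,-2],[-0.5,0.044,-0.010,0,0,0,-6],[-0.5,0.073,-0.017,0,0,0,-11],[-0.5,0.103,-0.024,0,0,0,-16],[-0.5,0.132,-0.031,0,0,0,-20],[-0.5,0.161,-0.037,0,0,0,-25],[-0.5,0.191,-0.044,0,0,0,-30],[-0.5,0.220,-0.051,0,0,0,-34],[-0.5,0.249,-0.058,0,0,0,-38.5],[-0.5,0.275,-0.064,0,0,0,-42],[-0.5,0.293,-0.068,0,0,0,-44.6],[-0.5,0.293,-0.068,0,0,0,-44.6]]'
python3 - <<'E'
from h import *
np.set_printoptions(precision=2,suppress=True)
s=arm.get_state();print(s["tcp_pos"],s["wrist_force"],s["q"])
ims=[]
for n in ["scene","side","wrist"]:
    p=arm.grab_frame(n); 
    for h in (12,13): print(n,plate(p,[.541,.002,0],h))
    for r in arm.mark_of(p,"plate")+arm.mark_of(p,"gauge"): print(np.array(r["centre"])*1000,r["confidence"])
    if n!="wrist":
        u,v=pix(p,[.541,.002,0.02]).astype(int); ims.append(cv2.resize(p["frame"][v-45:v+45,u-40:u+40],(373,420)))
    else: ims[1:]=[p["frame"][:, :425]] 
save("slid",np.hstack(ims))
E
```

```text
clock: 5.22
tcp_pos: [0.5423, 0.0038, 0.1841]
tool_rot: [1.973, 2.442, 0.006]
wrist_force: [1.4, 3.7, 6.6]
opening: 0.0332
grip_force: 61.4
[0.54 0.   0.18] [1.41 3.71 6.61] [ 0.18  0.6  -0.38  2.    0.38  0.6  -0.25]
scene (array([636.18, 174.96,  70.16,  40.18,  44.69]), np.int32(279))
scene (array([652.87, 174.15, 104.65,  65.42,  26.06]), np.int32(548))
[543.4  -1.    0.3] 0.7
[543.6   1.1   3. ] 0.57
side (array([701.42, 151.91, 113.74, 103.45, 113.82]), np.int32(987))
side (array([700.5 , 152.44, 125.92,  98.95, 123.59]), np.int32(1032))
[541.3  -0.3   1.8] 0.97
[540.    5.    3.1] 0.64
wrist (array([550.77, -26.83,  54.05,  49.77,  11.71]), np.int32(4981))
wrist (array([544.58,   1.93, 108.8 ,  79.07, 101.91]), np.int32(20365))
[542.9  -4.9   3.3] 0.86
```

View pics/slid.png

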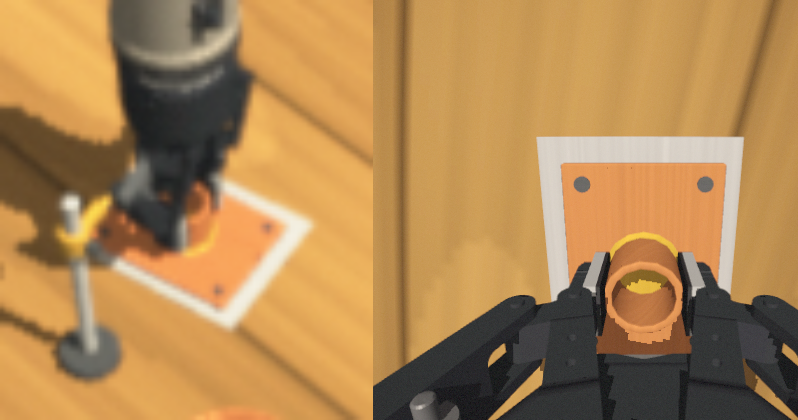

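The plate sits on the rectangle, with steel margins visible on three sides in the wrist view (rectangle top corners at (164,137) and (370,137), plate top corners at (188,163) and (354,163) in full-frame pixels). I'll measure the margins by fitting lines.

```bash
cat > marg.py <<'E'
from h import *
def margins(p,rows,urows_c,yaw=102.0):
    hsv=cv2.cvtColor(p["frame"],cv2.COLOR_RGB2HSV)
    st=cv2.medianBlur(((hsv[...,1]<60)&(hsv[...,2]>120)).astype(np.uint8),5)
    cu=((hsv[...,1]>110)&(hsv[...,0]<=13)).astype(np.uint8); 
    L=R.from_euler("z",-yaw,degrees=True)
    pts={k:[] for k in ["steelL","cuL","cuR","steelR","steelT","cuT"]}
    def add(k,u,v,z): pts[k].append(L.apply(world(p,u,v,z))*1000)
    for v in rows:   # runs of steel left and right of copper
        x=np.nonzero(st[v,100:420])[0]+100
        a=x[x<urows_c]; b=x[x>urows_c]
        if len(a)<6 or len(b)<6: continue
        add("steelL",a[0]-.5,v,0);add("cuL",a[-1]+.5,v,.005);add("cuR",b[0]-.5,v,.005);add("steelR",b[-1]+.5,v,0)
    for u in range(urows_c-60,urows_c+60,4):
        x=np.nonzero(st[90:230,u])[0]+90
        if len(x)>5: add("steelT",u,x[0]-.5,0);add("cuT",u,x[-1]+.5,.005)
    out={}
    for k,a in pts.items():
        a=np.array(a); i,j=(0,1) if k[-1]!="T" else (1,0)
        f=np.polyfit(a[:,i],a[:,j],1); r=a[:,j]-np.polyval(f,a[:,i]); f=np.polyfit(a[abs(r)<1.5][:,i],a[abs(r)<1.5][:,j],1)
        out[k]=(np.median(a[:,j]).round(1),np.degrees(np.arctan(f[0])).round(2),r.std().round(2),len(a))
    return out
E
python3 - <<'E'
from marg import *
p=arm.grab_frame("wrist")
for k,v in margins(p,range(175,245,3),270).items(): print(k,*v)
E
```

```text
steelL -481.4 -0.17 0.14 24
cuL -493.4 -0.16 0.14 24
cuR -572.9 -0.18 0.14 24
steelR -581.7 -0.17 0.15 24
steelT -44.8 0.06 0.01 30
cuT -56.7 0.08 0.01 30
```

```bash
python3 -m creep '[[-0.5,0.001,-0.001,0,0,0,0],[-0.5,0.002,-0.0016,0,0,0,0],[-0.5,0.002,-0.0016,0,0,0,0],[-0.5,0.002,-0.0016,0,0,0,0]]'
python3 - <<'E'
from marg import *
p=arm.grab_frame("wrist")
for k,v in margins(p,range(175,245,3),270).items(): print(k,*v)
s=arm.get_state(); print(s["wrist_force"],s["tcp_pos"])
E
```

```text
clock: 6.22
tcp_pos: [0.5409, 0.0036, 0.1842]
tool_rot: [1.975, 2.438, 0.007]
wrist_force: [4.3, 0.9, 4.7]
opening: 0.0336
grip_force: 61.3
steelL -481.4 0.04 0.14 24
cuL -492.4 -0.09 0.14 24
cuR -572.0 -0.14 0.14 24
steelR -581.6 -0.24 0.15 24
steelT -44.8 0.12 0.01 30
cuT -56.7 0.15 0.01 30
[4.45129541 1.08732815 5.18637995] [0.54090449 0.00362866 0.1841577 ]
```

```bash
python3 -m creep '[[-0.5,0.0015,-0.0005,-0.0005,0,0,0],[-0.5,0.002,-0.0006,-0.0005,0,0,0],[-0.5,0.002,-0.0006,-0.0005,0,0,0],[-0.5,0.002,-0.0006,-0.0005,0,0,0]]'
python3 - <<'E'
from marg import *
p=arm.grab_frame("wrist")
for k,v in margins(p,range(175,245,3),270).items(): print(k,*v)
s=arm.get_state(); print(s["wrist_force"],s["tcp_pos"])
E
```

```text
clock: 6.78
tcp_pos: [0.5391, 0.0046, 0.1841]
tool_rot: [1.977, 2.438, 0.002]
wrist_force: [4.7, -2.3, 6.4]
opening: 0.0333
grip_force: 61.4
steelL -481.4 -0.04 0.14 24
cuL -490.3 -0.3 0.14 24
cuR -569.9 -0.22 0.14 24
steelR -581.7 -0.06 0.15 24
steelT -44.6 -0.03 0.1 30
cuT -55.5 0.16 0.01 30
[ 5.86671675 -2.38470814  6.29391243] [0.53913966 0.0046132  0.18407631]
```

```bash
python3 -m creep '[[-0.5,0.0006,0.0010,-0.0005,0,0,0],[-0.5,0.0006,0.0014,-0.0005,0,0,0],[-0.5,0.0006,0.0014,-0.0005,0,0,0],[-0.5,0.0006,0.0014,-0.0005,0,0,0]]'
python3 - <<'E'
from marg import *
p=arm.grab_frame("wrist")
for k,v in margins(p,range(175,245,3),270).items(): print(k,*v)
s=arm.get_state(); print(s["wrist_force"],s["tcp_pos"])
E
```

```text
clock: 7.32
tcp_pos: [0.5393, 0.0052, 0.1841]
tool_rot: [1.978, 2.439, -0.002]
wrist_force: [1.6, -4.1, 8.8]
opening: 0.0335
grip_force: 61.6
steelL -481.4 -0.11 0.15 24
cuL -490.2 -0.46 0.14 24
cuR -569.7 -0.21 0.14 24
steelR -581.6 -0.09 0.15 24
steelT -44.6 -0.34 0.13 30
cuT -55.0 0.16 0.01 30
[ 1.68422625 -3.6148785   7.97516429] [0.53935205 0.00516674 0.18409383]
```

```bash
python3 -m creep '[[-0.5,0.0003,0.0010,0,0,0,0.1],[-0.5,0.0003,0.0012,0,0,0,0.1],[-0.5,0.0003,0.0012,0,0,0,0.1],[-0.5,0.0003,0.0012,0,0,0,0.1]]'
python3 - <<'E'
from marg import *
p=arm.grab_frame("wrist")
for k,v in margins(p,range(175,245,3),270).items(): print(k,*v)
s=arm.get_state(); print(s["wrist_force"],s["tcp_pos"])
E
```

```text
clock: 7.88
tcp_pos: [0.5397, 0.0054, 0.1841]
tool_rot: [1.981, 2.438, -0.005]
wrist_force: [-1.6, -5.7, 11.8]
opening: 0.0334
grip_force: 62.1
steelL -481.4 0.02 0.15 24
cuL -490.2 -0.33 0.15 24
cuR -569.7 -0.3 0.14 24
steelR -581.7 -0.18 0.15 24
steelT -44.5 -0.2 0.13 30
cuT -55.0 0.24 0.01 30
[-1.74451961 -5.2570496  12.10049999] [0.53968527 0.00539292 0.18406336]
```

```bash
python3 -m creep '[[0.3,0,0,0,0,0,0],[0.3,0,0,0,0,0,0],[0.3,0,0,0,0,0,0],[0.3,0,0,-0.004,0,0,0],[0.3,0,0,-0.004,0,0,0]]'
python3 - <<'E'
from marg import *
p=arm.grab_frame("wrist")
for k,v in margins(p,range(175,225,3),270).items(): print(k,*v)
s=arm.get_state(); print(s["wrist_force"],s["tcp_pos"],s["tool_rot"]); print(collar(p,[.541,.002]))
go([.5405,.0,.188],102)
E
```

```text
clock: 8.55
tcp_pos: [0.5406, 0.0071, 0.188]
tool_rot: [1.979, 2.44, 0.001]
wrist_force: [0.1, -0.5, -0.4]
opening: 0.0554
grip_force: 0.0
steelL -481.4 0.03 0.15 17
cuL -490.3 -0.54 0.15 17
cuR -569.8 -0.43 0.15 17
steelR -581.6 -0.39 0.15 17
steelT -44.7 0.16 0.01 30
cuT -55.0 0.83 0.13 30
[-0.52634441  0.98473876  0.56996081] [0.54050648 0.00704576 0.18789758] [1.97892595e+00 2.43966952e+00 4.54155527e-04]
(((541.5239868164062, 6.1997389793396), 29.440759658813477), np.float64(0.03444185362750992))
shift mm [-6.9 -1.5 -0.1] turn [ 0.02 -0.   -0.09] clock 8.6
```

```bash
python3 -m creep '[[-0.5,0,0.0003,0,0,0,0],[-0.5,0,0.0003,0,0,0,0],[-0.5,0,0.0003,0,0,0,0],[-0.5,0,0.0003,0,0,0,0],[-0.5,0,0.0003,0,0,0,0],[-0.5,0,0.0003,0,0,0,-0.5],[-0.5,0,0.0003,0,0,0,-0.5]]'
python3 - <<'E'
from marg import *
p=arm.grab_frame("wrist")
for k,v in margins(p,range(175,240,3),270).items(): print(k,*v)
s=arm.get_state(); print(s["wrist_force"],s["tcp_pos"],s["tool_rot"])
E
```

```text
clock: 9.48
tcp_pos: [0.5406, 0.007, 0.1879]
tool_rot: [-1.969, -2.448, 0.001]
wrist_force: [-1.9, 0.2, 6.2]
opening: 0.0332
grip_force: 60.8
steelL -481.4 -0.22 0.15 22
cuL -491.6 0.11 0.14 22
cuR -571.1 0.32 0.14 22
steelR -581.6 -0.19 0.16 22
steelT -44.7 0.36 0.13 30
cuT -54.7 -0.06 0.12 30
[-2.17423037 -0.26535415  5.07012024] [0.54058842 0.00701483 0.18793492] [-1.96882297e+00 -2.44797763e+00  6.80645344e-04]
```

```bash
python3 -m creep '[[-0.5,0,0,0,0,0,0.4],[-0.5,0,0,0,0,0,0.4],[-0.5,0,0,0,0,0,0.4]]'
python3 - <<'E'
from marg import *
p=arm.grab_frame("wrist")
for k,v in margins(p,range(175,240,3),270).items(): print(k,*v)
E
```

```text
clock: 9.9
tcp_pos: [0.5406, 0.0071, 0.1879]
tool_rot: [1.976, 2.442, -0.001]
wrist_force: [-1.4, -0.9, 5.8]
opening: 0.0331
grip_force: 60.8
steelL -481.4 0.0 0.15 22
cuL -491.7 0.06 0.15 22
cuR -571.3 0.01 0.15 22
steelR -581.6 -0.32 0.16 22
steelT -44.8 0.04 0.01 30
cuT -54.6 0.04 0.01 30
```

The plate is centred to about 0.2 mm and square to about 0.1°. I'll release it and rise straight up.

```bash
python3 -m creep '[[0.3,0,0,0,0,0,0],[0.3,0,0,0,0,0,0],[0.3,0,0,0,0,0,0],[0.3,0,0,-0.03,0,0,0],[0.3,0,0,-0.08,0,0,0],[0.3,0,0,-0.14,0,0,0],[0.3,0,0,-0.17,0,0,0],[0.3,0,0,-0.17,0,0,0]]'
python3 - <<'E'
from marg import *
np.set_printoptions(precision=1,suppress=True)
p=arm.grab_frame("wrist"); c=[.541,.002]
pl=plate(p,[.541,.002,0],13); print(pl); print(collar(p,c))
m=hsvmask(p,[0,0,110],[179,60,255],[.541,.002,0],150)
C=cloud(p); m|=hsvmask(p,[0,110,30],[13,255,255],[.541,.002,0],110); m&=C[...,2]<.012
print(rect(p,cv2.morphologyEx(m.astype(np.uint8),cv2.MORPH_CLOSE,np.ones((25,25))),0))
for r in arm.mark_of(p,"pointer_tip"): print(np.array(r["centre"])*1000,r["confidence"])
go([.437,.263,.33],160.5)
save("w2",p["frame"])
E
```

```text
clock: 10.95
tcp_pos: [0.5415, 0.0072, 0.3604]
tool_rot: [1.975, 2.438, 0.005]
wrist_force: [-0.5, -0.5, -0.6]
opening: 0.0554
grip_force: 0.0
(array([545.6,   2. , 104.9,  74.1, 101.8]), np.int32(3127))
(((542.5986938476562, 2.9544358253479004), 17.655109405517578), np.float64(0.0344505103814275))
(array([542.8,   3. , 129.5, 100. , 101.9]), np.int32(10736))
[617.2  23.1 121.6] 0.91
[542.7   3.6  35. ] 0.22
shift mm [272.  -47.9  27.2] turn [ -0.   -0.  -58.5] clock 11.05
```

View pics/w2.png

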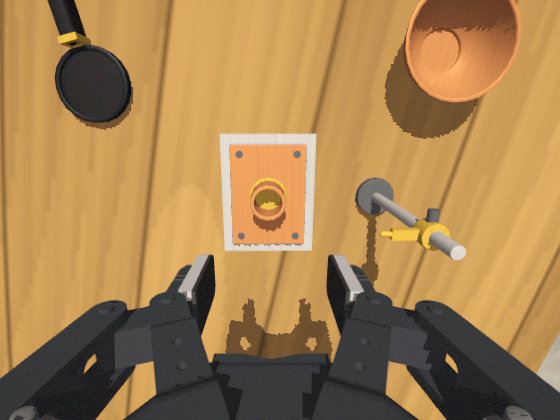

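The plate is centred with even steel margins: collar at (542.6, 3.0) against the rectangle's centre at (542.8, 3.0). The pointer is upright, with its tip at pixel (382,234). I'll now measure the pointer's height.

```bash
cat > ptr.py <<'E'
from h import *
def ptr(p,c=np.array([.5425,.0025]),yaw=12.):
    """brass pointer points within the slice near the tip, in the gauge frame (mm)"""
    C=cloud(p); hsv=cv2.cvtColor(p["frame"],cv2.COLOR_RGB2HSV)
    L=R.from_euler("z",-yaw,degrees=True); q=L.apply(C.reshape(-1,3)-np.r_[c,0]).reshape(C.shape)*1000
    m=(q[...,0]>70)&(q[...,0]<100)&(abs(q[...,1])<12)&(q[...,2]>70)&(q[...,2]<150)&(hsv[...,1]>110)
    a=q[m]; 
    if len(a)==0: return None
    f=a[a[:,0]<95]; return len(a),a[:,0].min(),np.median(f,0),f[:,2].min(),np.percentile(f[:,2],90)
E
python3 - <<'E'
from ptr import *
np.set_printoptions(precision=1,suppress=True)
for n in ["wrist","scene","side"]:
    p=arm.grab_frame(n); print(n,ptr(p))
    if n=="wrist":
        for u,v in [(384,233),(384,234),(388,234)]: print(world(p,u,v)*1000)
        # ray vs vertical line at tip
        t=np.array([.5427,.003])+.079*np.array([np.cos(np.radians(12)),np.sin(np.radians(12))])
    best=min(((np.inf if False else np.linalg.norm(pix(p,[*t,z])-(382,234)),z) for z in np.arange(.08,.15,.001))) if n=="wrist" else None
    print(best, [ (np.array(r["centre"])*1000,round(r["confidence"],2)) for r in arm.mark_of(p,"pointer_tip")])
    u,v=pix(p,[.618,.02,.122]).astype(int)
    if n!="wrist": save("ptr_"+n,cv2.resize(p["frame"][v-20:v+20,u-26:u+26],(780,600),interpolation=cv2.INTER_NEAREST)); print(u,v)
E
```

```text
wrist (333, np.float64(79.15654494835215), array([ 88.5,   1.6, 127.6]), np.float64(122.36524522615406), np.float64(128.69621218236577))
[676.2 -12.3  -0. ]
[676.1 -13.2   1. ]
[621.4  21.5 126.5]
(np.float64(0.545900525503289), np.float64(0.12100000000000004)) [(array([618.1,  20.6, 121.4]), 0.84), (array([668.4, 176. ,   0.3]), 0.62)]
scene (17, np.float64(83.86710484840629), array([ 89.8,   1.9, 128.1]), np.float64(123.17023407106008), np.float64(129.38567710512683))
None [(array([619.7,  24. , 123.4]), 0.38)]
250 244
side (25, np.float64(76.3332988502803), array([ 86.1,   2.7, 127.4]), np.float64(122.82547582305435), np.float64(128.672438718468))
None [(array([619.5,  19.9, 128.1]), 0.39)]
218 183
```

```bash
python3 -m creep '[[1,0.06,-0.010,0,0,0,-10],[1,0.12,-0.02,0,0,0,-20],[1,0.18,-0.03,0,0,0,-30],[1,0.24,-0.04,0,0,0,-40],[1,0.272,-0.048,0.01,0,0,-50],[1,0.272,-0.048,0.027,0,0,-58.5],[1,0.272,-0.048,0.027,0,0,-58.5],[1,0.272,-0.048,0.027,0,0,-58.5]]'
python3 - <<'E'
from h import *
np.set_printoptions(precision=2,suppress=True)
p=arm.grab_frame("wrist"); C=cloud(p)
print(arm.get_state()["q"],[(t,np.array(r["centre"])*1000) for t in ["loupe","lens"] for r in arm.mark_of(p,t)])
near=np.hypot(C[...,0]-.437,C[...,1]-.263)<.1
hm=near&(C[...,2]>.016)&(C[...,2]<.026); a=(C[hm][:,:2]*1000).astype(np.float32); print("handle",cv2.minAreaRect(a),np.median(C[hm][:,2]))
rm=(np.hypot(C[...,0]-.4935,C[...,1]-.243)<.045)&(C[...,2]>.005)&(C[...,2]<.016); print("rim",cv2.minEnclosingCircle(np.float32(C[rm][:,:2]*1000)),np.median(C[rm][:,2]))
o=p["frame"].copy(); o[hm]=o[hm]//2+[0,100,0]; o[rm]=o[rm]//2+[0,0,100]; save("w3",o)
E
```

```text
clock: 12.35
tcp_pos: [0.4376, 0.2627, 0.3308]
tool_rot: [-0.538, -3.095, 0.0]
wrist_force: [-0.6, 0.5, 0.0]
opening: 0.0859
grip_force: 0.0
[-0.02  0.4  -0.79  1.98  0.36  0.91  0.23] [('loupe', array([313.4, 149.5,  -2. ])), ('loupe', array([423.2, 273.5,  -0.4])), ('lens', array([347.8,  78.6,   7.6])), ('lens', array([325.6, 372.8,   3.2])), ('lens', array([497.1, 235.1,   5.1]))]
handle ((419.24481201171875, 271.4220886230469), (17.231212615966797, 89.88038635253906), 69.23487091064453) 0.021716645351182895
rim ((491.1543884277344, 244.96450805664062), 39.086769104003906) 0.00699425520223626
```

View pics/w3.png

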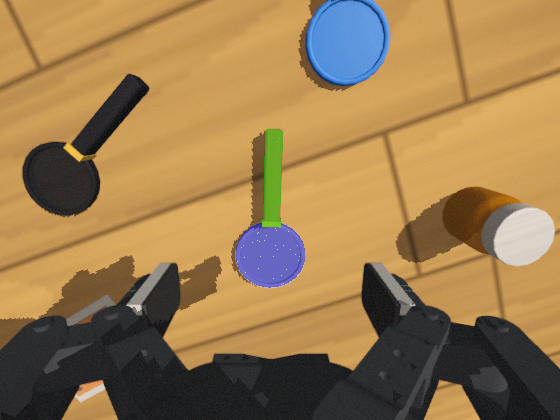

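The mask covers exactly the brown handle, (272,178), and the clear lens, (270,255). The handle is 90 x 17 mm with its top at z 21.7 mm. The lens centre lies 76.6 mm from the handle's middle, as described. Yaw is about -20.5°.

Run:
```python
from h import *
go([.4333,.2662,.178],159.5)
```

```text
shift mm [  5.3   1.6 153.3] turn [0.03 0.05 0.86] clock 12.5
```

```bash
python3 -m creep '[[1,0.005,0.0016,0.06,0,0,0.8],[1,0.005,0.0016,0.115,0,0,0.8],[1,0.005,0.0016,0.14,0,0,0.8],[1,0.005,0.0016,0.152,0,0,0.8],[1,0.005,0.0016,0.153,0,0,0.8],[-1,0.005,0.0016,0.153,0,0,0.8],[-1,0.005,0.0016,0.153,0,0,0.8],[-1,0.005,0.0016,0.153,0,0,0.8],[-1,0.005,0.0016,0.153,0,0,0.8],[-1,0.005,0.0016,0.153,0,0,0.8],[-1,0.005,0.0016,0.153,0,0,0.8],[-1,0.005,0.0016,0.153,0,0,0.8]]'
```

```text
clock: 14.0
tcp_pos: [0.4332, 0.2665, 0.1783]
tool_rot: [0.554, 3.092, 0.0]
wrist_force: [-0.2, -0.9, 5.7]
opening: 0.0142
grip_force: 60.1
```

```bash
python3 -m creep '[[-1,0,0,-0.015,0,0,0],[-1,0,0,-0.05,0,0,0],[-1,0,0,-0.09,0,0,0],[-1,0,0,-0.13,0,0,0],[-1,0,0,-0.15,0,0,0],[-1,0,0,-0.15,0,0,0],[-1,0,0,-0.15,0,0,0]]'
cat > lens.py <<'E'
from h import *
def lens(p,c,r=.045):
    """rim/glass points near c (world m): plane fit, centre"""
    C=cloud(p); m=(np.hypot(C[...,0]-c[0],C[...,1]-c[1])<r)&(abs(C[...,2]-c[2])<.02)
    hsv=cv2.cvtColor(p["frame"],cv2.COLOR_RGB2HSV); m&=hsv[...,1]<90
    a=C[m]; G=np.c_[a[:,:2]-np.array(c[:2]),np.ones(len(a))]; k=np.ones(len(a),bool)
    for _ in range(4): f=np.linalg.lstsq(G[k],a[k,2],rcond=None)[0]; e=a[:,2]-G@f; k=abs(e)<.003
    b=a[k]; (cx,cy),rr=cv2.minEnclosingCircle(np.float32(b[:,:2]*1000))
    return dict(n=k.sum(),centre=(round(cx,1),round(cy,1)),r=round(rr,1),z=round(f[2]*1000,1),slope_deg=np.degrees(np.arctan(f[:2])).round(2)),m
E
python3 - <<'E'
from lens import *
np.set_printoptions(precision=2,suppress=True)
s=arm.get_state(); print(s["tcp_pos"],s["opening"])
for n in ["wrist","scene","side"]:
    p=arm.grab_frame(n); r,m=lens(p,[.4905,.245,.155]); print(n,r,[np.array(q["centre"])*1000 for q in arm.mark_of(p,"lens")])
    if n=="wrist": o=p["frame"].copy(); o[m]=o[m]//2+[0,0,100]; save("w4",o)
E
```

```text
clock: 14.88
tcp_pos: [0.4327, 0.2657, 0.3264]
tool_rot: [-0.554, -3.091, 0.002]
wrist_force: [-0.1, 0.3, -1.8]
opening: 0.0151
grip_force: 59.2
[0.43 0.27 0.33] 0.015108841890639404
wrist {'n': np.int64(844), 'centre': (476.5, 249.5), 'r': 14.5, 'z': np.float64(154.6), 'slope_deg': array([-1.06,  0.2 ])} [array([349.6,  77.6,   6.7]), array([324. , 372.2,   4.5])]
scene {'n': np.int64(351), 'centre': (494.2, 243.4), 'r': 37.4, 'z': np.float64(155.8), 'slope_deg': array([-0.71,  0.5 ])} [array([351.2,  77.6,   4.9]), array([496.2, 240.6, 157.6]), array([328.1, 372.8,   5.7])]
side {'n': np.int64(215), 'centre': (495.0, 246.9), 'r': 36.7, 'z': np.float64(154.8), 'slope_deg': array([1.01, 0.94])} [array([492.9, 243.4, 152.9]), array([327.9, 374.5,   7.7]), array([349.8,  76.9,   7.7])]
```

View pics/w4.png

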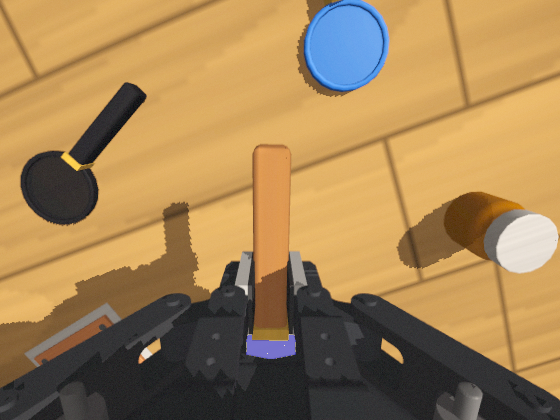

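The lens hangs level in the grip, with the handle at (271,240) and the rim just visible below it. Now to carry it across.

Run:
```python
from h import *
s=arm.get_state(); 
p=arm.grab_frame("wrist"); C=cloud(p); q=[C[v,u] for v in range(165,245,4) for u in range(260,284,4)]; q=np.array(q); 
u=R.from_euler("z",20.5,degrees=True).apply(q-s["tcp_pos"]); f=np.polyfit(u[:,0],u[:,2],1); print("handle slope deg",np.degrees(np.arctan(f[0])),"top z",np.median(q[:,2]))
go(s["tcp_pos"]+np.array([.050,-.242,-.0]),159.5)
```

```text
handle slope deg -0.5965035052383073 top z 0.17054320594371267
shift mm [-1.307e+02 -2.097e+02  2.000e-01] turn [-0.04 -0.05  0.22] clock 15.225
```

```bash
python3 -m creep '[[-1,-0.01,-0.015,0,0,0,0],[-1,-0.03,-0.048,0,0,-0.6,0],[-1,-0.055,-0.088,0,0,-0.6,0],[-1,-0.08,-0.128,0,0,-0.6,0],[-1,-0.105,-0.168,0,0,-0.6,0],[-1,-0.122,-0.196,0,0,-0.6,0],[-1,-0.131,-0.210,0,0,-0.6,0],[-1,-0.131,-0.210,0.014,0,-0.6,0],[-1,-0.131,-0.210,0.026,0,-0.6,0],[-1,-0.131,-0.210,0.026,0,-0.6,0],[-1,-0.131,-0.210,0.026,0,-0.6,0]]'
python3 - <<'E'
from lens import *
from ptr import ptr
np.set_printoptions(precision=2,suppress=True)
ims=[]
for n in ["scene","side"]:
    p=arm.grab_frame(n); r,m=lens(p,[.542,.0025,.127]); print(n,r)
    for t in ["lens","pointer_tip","collar_top","gauge","plate"]: print(t,[np.r_[np.array(q["centre"])*1000,q["confidence"]] for q in arm.mark_of(p,t)][:2])
    print(ptr(p))
    u,v=pix(p,[.56,.01,0.1]).astype(int); ims.append(cv2.resize(p["frame"][v-50:v+50,u-40:u+40],(400,500)))
s=arm.get_state(); print(s["tcp_pos"],s["q"])
p=arm.grab_frame("wrist"); C=cloud(p); q=np.array([C[v,u] for v in range(165,245,4) for u in range(260,284,4)])
x=R.from_euler("z",20.5,degrees=True).apply(q-s["tcp_pos"]); f=np.polyfit(x[:,0],x[:,2],1); print("handle slope deg",np.degrees(np.arctan(f[0])),"top z",np.median(q[:,2]))
save("hold",np.hstack(ims))
E
```

```text
clock: 16.6
tcp_pos: [0.483, 0.025, 0.3016]
tool_rot: [0.549, 3.083, -0.002]
wrist_force: [0.7, -1.2, -0.9]
opening: 0.0147
grip_force: 59.2
scene {'n': np.int64(279), 'centre': (547.3, 2.1), 'r': 38.0, 'z': np.float64(131.9), 'slope_deg': array([0.89, 0.15])}
lens [array([348.6 ,  75.5 ,   6.7 ,   0.96]), array([548.8 ,   1.  , 130.1 ,   0.75])]
pointer_tip [array([618.8,  20. , 127.9,   0.6])]
collar_top [array([539.4,   4.8,  36.3,   0.6])]
gauge [array([539.8 ,   1.3 ,   0.4 ,   0.95])]
plate [array([540.2 ,   1.  ,   0.4 ,   0.79])]
(18, np.float64(81.65532204195233), array([ 89.7 ,   2.14, 127.62]), np.float64(124.25052692867399), np.float64(133.33758988313082))
side {'n': np.int64(219), 'centre': (544.5, 2.9), 'r': 37.1, 'z': np.float64(130.7), 'slope_deg': array([2.46, 0.22])}
lens [array([348.  ,  77.1 ,   2.5 ,   0.91]), array([543.6 ,   0.3 , 125.5 ,   0.86])]
pointer_tip [array([617.7 ,  18.2 , 124.9 ,   0.43])]
collar_top [array([543.1 ,   1.5 ,  32.4 ,   0.94])]
gauge [array([540.9 ,   2.8 ,  -0.3 ,   0.69])]
plate [array([542.7 ,   3.2 ,   0.4 ,   0.93])]
(26, np.float64(77.17990105118109), array([ 86.5 ,   2.23, 126.88]), np.float64(122.29277875943843), np.float64(128.5747718642969))
[0.48 0.02 0.3 ] [ 0.42  0.39 -0.72  2.06  0.36  0.8   0.7 ]
handle slope deg 0.05441095246076371 top z 0.1449525705257203
```

View pics/hold.png

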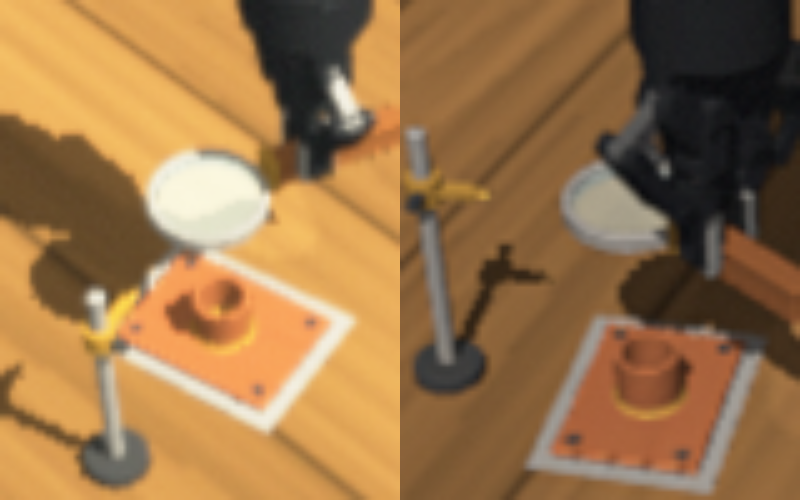

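Everything stands undisturbed: the lens is above the plate, at (208,200) in the scene crop and (615,205) in the side crop, and level by the handle fit. I'll refine the lens centre and height by fitting the 72 mm rim's silhouette in both views at once.

```bash
cat > fit.py <<'E'
from h import *
from scipy.optimize import least_squares
T=np.linspace(0,2*np.pi,72,endpoint=False)
def sil(p,c,r,h):
    P=[pix(p,[c[0]+r*np.cos(t),c[1]+r*np.sin(t),c[2]+dz]) for t in T for dz in h]
    return cv2.convexHull(np.float32(P))
def contour(p,c,lo,rad):
    C=cloud(p); hsv=cv2.cvtColor(p["frame"],cv2.COLOR_RGB2HSV)
    m=(C[...,2]>lo)&(np.hypot(C[...,0]-c[0],C[...,1]-c[1])<rad)&(C[...,2]<c[2]+.03)
    n,l,st,_=cv2.connectedComponentsWithStats(m.astype(np.uint8),connectivity=4); m=l==1+np.argmax(st[1:,4])
    k,_=cv2.findContours(m.astype(np.uint8),cv2.RETR_EXTERNAL,cv2.CHAIN_APPROX_NONE); a=max(k,key=len)[:,0].astype(float)
    ctr=a.mean(0); 
    return a+.5*(a-ctr)/np.linalg.norm(a-ctr,axis=1,keepdims=True)   # pixel centres -> outline
def fit(ps,c0,r,h,lo,rad,z=None,dirmax=None):
    cs=[contour(p,c0,lo,rad) for p in ps]
    if dirmax is not None: # keep outline points whose world direction from c0 is free of the handle
        new=[]
        for p,a in zip(ps,cs):
            w=np.array([world(p,*q,c0[2])[:2] for q in a])-c0[:2]; d=w@dirmax/np.linalg.norm(w,axis=1); new.append(a[(d>-.3)])
        cs=new
    def res(x):
        c=np.r_[x[:2],z if z is not None else x[2]]
        return np.concatenate([[cv2.pointPolygonTest(sil(p,c,r,h),(float(u),float(v)),True) for u,v in a] for p,a in zip(ps,cs)])
    o=least_squares(res,c0[:2] if z is not None else c0,loss="soft_l1",f_scale=.3,diff_step=1e-3,x_scale=.01)
    return (o.x*1000).round(1),np.abs(res(o.x)).mean().round(2),[len(a) for a in cs]
E
python3 - <<'E'
from fit import *
sc,sd=arm.grab_frame("scene"),arm.grab_frame("side")
d=np.array([np.cos(np.radians(-20.5)),np.sin(np.radians(-20.5))])
L0=np.array([.543,.0025,.128]); 
for nm,ps in ("both",[sc,sd]),("scene",[sc]),("side",[sd]):
    print(nm,"lens",fit(ps,L0,.036,(-.005,.005),.1,.05,dirmax=d) if nm=="both" else fit(ps,L0,.036,(-.005,.005),.1,.05,z=.1287,dirmax=d))
    print("  collar",fit(ps,np.array([.541,.002,.035]),.018,(0,-.02),.018,.03,z=.035))
E
```

```text
both lens (array([543.9,  -0.7, 127.3]), np.float64(0.77), [40, 29])
  collar (array([541. ,   1.3]), np.float64(0.44), [36, 38])
scene lens (array([ 5.442e+02, -4.000e-01]), np.float64(0.27), [40])
  collar (array([540.8,   1. ]), np.float64(0.39), [36])
side lens (array([542.6,   2.4]), np.float64(1.38), [29])
  collar (array([541.1,   1.5]), np.float64(0.48), [38])
```

```bash
python3 -m creep '[[-1,0.0025,-0.0004,0.003,0,0,0],[-1,0.0025,-0.0004,0.003,0,0,0],[-1,0.0025,-0.0004,0.003,0,0,0],[-1,0.0025,-0.0004,0.003,0,0,0]]'
python3 - <<'E'
from fit import *
import ptr
np.set_printoptions(precision=1,suppress=True)
d=np.array([np.cos(np.radians(-20.5)),np.sin(np.radians(-20.5))])
for k in range(2):
    sc,sd=arm.grab_frame("scene"),arm.grab_frame("side")
    for nm,ps in ("both",[sc,sd]),("scene",[sc]),("side",[sd]):
        z=None if nm=="both" else .1253
        for dd in ([d] if nm!="side" else [d,np.array([np.cos(.3),np.sin(.3)]),np.array([np.cos(.9),np.sin(.9)])]): print(nm,fit(ps,np.array([.5415,.002,.125]),.036,(-.005,.005),.1,.05,z=z,dirmax=dd))
    print([[np.array(q["centre"])*1000 for q in arm.mark_of(p,t) if abs(q["centre"][2]-.125)<.02] for p in (sc,sd) for t in ("lens","pointer_tip")])
# pointer rod: side/scene pixel columns of brass near tip -> upper/lower edges at tip's x,y
s=arm.get_state(); print(s["tcp_pos"],s["wrist_force"])
p=arm.grab_frame("wrist"); C=cloud(p); q=np.array([C[v,u] for v in range(165,245,4) for u in range(260,284,4)])
x=R.from_euler("z",20.5,degrees=True).apply(q-s["tcp_pos"]); f=np.polyfit(x[:,0],x[:,2],1); g=np.polyfit(x[:,1],x[:,2],1); print("slopes",np.degrees(np.arctan([f[0],g[0]])),"lens mid z",np.median(q[:,2])-.0167)
print(ptr.ptr(p))
E
```

```text
clock: 17.85
tcp_pos: [0.4806, 0.0244, 0.2987]
tool_rot: [0.552, 3.082, -0.003]
wrist_force: [-0.4, -0.2, -2.2]
opening: 0.0144
grip_force: 59.2
both (array([541.6,  -0.2, 124.4]), np.float64(0.68), [40, 27])
scene (array([541.9,   0.2]), np.float64(0.2), [40])
side (array([540.7,   1.9]), np.float64(1.4), [27])
side (array([541.3,   0.6]), np.float64(1.14), [36])
side (array([541.6,   0.1]), np.float64(0.7), [45])
[[array([543.7,   2.8, 128.3])], [array([620.3,  19.5, 123. ])], [array([539.6,   0.2, 124. ])], [array([617.3,  18.3, 126.5])]]
both (array([541.6,  -0.2, 124.4]), np.float64(0.68), [40, 27])
scene (array([541.9,   0.2]), np.float64(0.2), [40])
side (array([540.7,   1.9]), np.float64(1.4), [27])
side (array([541.3,   0.6]), np.float64(1.14), [36])
side (array([541.6,   0.1]), np.float64(0.7), [45])
[[array([546.2,   0.7, 127.5])], [array([618.7,  24.7, 122.8])], [array([542.7,   3.1, 124.1])], [array([613.6,  18.8, 127.3])]]
[0.5 0.  0.3] [ 0.2 -0.2 -0.7]
slopes [-17.6  -0.2] lens mid z 0.12516708936579324
None
```

Run:
```python
from lens import *
s=arm.get_state(); p=arm.grab_frame("wrist"); C=cloud(p); q=np.array([C[v,u] for v in range(175,240,3) for u in range(264,280,3)])
q=q[abs(q[:,2]-np.median(q[:,2]))<.004]; x=R.from_euler("z",20.5,degrees=True).apply(q-s["tcp_pos"]); print(np.degrees(np.polyfit(x[:,0],x[:,2],1)[0]),len(q),np.abs(s["joint_velocities"]).max())
print(arm.close_job())
```

```text
0.6826789653823047 132 0.001011232929306285
the job is handed in; nothing more can be done
None
```

I handed the job in with the plate released on the steel rectangle, centred to about 0.2 mm and square to about 0.1°, and the lens still held above its collar (within about 1 mm, at about 125 mm, the pointer's height to within 1–2 mm, tilted about 0.7° by the last fit); no verdict was returned.

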